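# Wedge the rattling lint scraper tight in its holder

## Robot

A 6-joint arm with a two-finger parallel gripper is mounted at the origin on the work surface. World frame = base frame: x ahead of the robot, y to its left, z up, the work surface at z = 0. Lengths are in m, angles in rad, forces in N, time in s.
With the tool pointing down it reaches from about 0.35 to 0.775 m from the base axis. Payload 5.5 kg.
Tool frame: the origin (TCP) lies midway between the tips of the shut fingers; the grasp point (between the pads) lies 19 mm behind it; z points along the fingers, y is the line along which they close (so a half turn about z gives the same grasp; the last joint's range is limited). The gripper opens to 85 mm and grips with 20 to 120 N. Pads are 22 mm wide; open, the fingers measure 114 mm over their backs; the gripper's body (76 mm by 85 mm) begins 54 mm behind the grasp point. The pads swing forward as they close: fully open they stand 13 mm farther back than shut.
Start: joints at [1.086, 0.313, 0.046, 1.304, 0, 1.431], TCP at [0.194, 0.541, 0.231] pointing down, gripper open.
Joint ranges: [-2.76, 2.76], [-0.86, 1.69], [-1.03, 1.26], [-2.2, 2.34], [-1.47, 1.5], [-3.14, 3.14]. Speed limits (rad/s): [2.57, 2.57, 3.14, 3.14, 3.14, 3.14].

## Interface

Orientations are given as a unit quaternion [w, x, y, z].
In Python, from workcell import env gives the robot as it stands. The module is installed in compiled form; this text tells all that it offers.
- The arm moves only by the tool carry_out, never from a script. Its argument "series" is a list of rows, each an object with "delta_rot": the turn, a rotation vector about the world's x, y, z normalised to -1 to 1, where 1 is 0.1 rad, a list of three; "travel": the shift along the world's x, y, z normalised to -1 to 1, where 1 is 0.025 m, a list of three; "fingers": the closure, from -1 (fully open) to 1 (shut). In form: [{"delta_rot": [ax, ay, az], "travel": [tx, ty, tz], "fingers": fingers}, ...]. A call has 1 to 5 rows; each row shifts and turns the commanded pose from where the row before left it; what a row does not reach is not made up. A row lasts 1/8 s, in which the tool goes at most 62.5 mm and 10.7 degrees, less where a joint would pass 70% of its speed; a pose out of reach is approached as far as the arm can. A call with a number of a shift or a turn outside -1 to 1 is refused whole. A call with a gripper value outside its range is refused whole. The fingers move at their own pace and stop on an object; "squeeze" is the grip in N (left out, the last holds). Time passes only in rows, so rows that do not move let the fingers close. It gives the time, the measured TCP pose, the force, the opening and the grip force at its end, in the units of the state.
- env.get_state(): the state, without advancing time (a new reading comes with each control period).
- env.read_camera(name): name is "side" or "top"; returns a dict with "color" (420x560x3 uint8, red, green, blue), "fx", "fy", "cx", "cy" (pixels), "D" ([k1, k2, p1, p2, k3] as OpenCV has them; the pictures are not rectified), "world_from_camera" (4x4, takes a point from camera to world coordinates). Camera axes: x right, y up, looking along -z (the intrinsics and any distortion apply to the point x, -y, -z); pixel columns grow to the right and rows downward; lengths in m; the calibration is good to about 2 mm. A picture is of the moment at which its call begins. There is no depth.
- env.hand_in(): hands the job in; it is judged then, once.
The state is a dict: "clock": time; "joint_pos": joint angles; "qvel": joint speeds; "tau": joint torques, N m; "tcp_pos": TCP position; "orientation": TCP orientation; "wrist_force": force on the tool from outside, world axes, zero at the start; "ft_torque": the same for the moment, N m; "finger_gap": finger opening in m; "grip_force": force on a finger pad.
Only numpy, scipy, OpenCV 4.12 (cv2) and the standard library are available. Lean on these libraries where they do the work, as an engineer would, in place of code of your own. Each camera call takes 0.05 s, during which the arm holds its last target. There are 200 camera calls.

## Task

Stop the lint scraper rattling: stand it, blade down, in the leaning slot of the wooden holder, flat against the tall fixed cheek, then slip in beside it whichever one of the two flat plywood packers leaves a gap that the plywood wedge can close, both fully down on the slot floor. Then push the wedge, thin end first, into the remaining gap between the packer and the shorter cheek until you feel it jam tight before it reaches the floor, and finish while still gripping the wedge and keeping it pressed tight. Do not shift the shorter cheek, and leave the peg clip and soap box where they lie.

Things in the scene. Friction and masses are not known exactly. Their poses are not given: they have to be found in the camera images.
- slot: Wooden holder's slot, fixed, leaning 0.21 rad towards the robot, open at top and ends. Origin: slot floor (about 22 mm above the shelf), foot of the inner face of the tall fixed cheek (robot side, 75 mm high, 10 thick), mid-length. x: square across the gap to the shorter cheek, y along the slot (cheeks 36 mm long), z up the cheek faces. Things put in lean on the fixed cheek. Floor: x -12 to 54 mm.
- cheek: The shorter adjustable cheek, on the side away from the robot: 62 mm high above the slot floor, 10 mm thick, 36 mm long. Origin: foot of its inner face, mid-length, level with the slot floor; axes as the slot's. The gap between the cheeks is this origin's x in the slot's frame: 18 to 32 mm, varies. Clamped by a wing nut, it yields only above about 80 N.
- rack: Low fixed wooden rack, base 185 x 50 mm, four equal places along its x, at x -60, -20, 20, 60 mm; each has a ledge and a board 34 mm wide, 48 mm high, leaning 0.21 rad towards the robot. The scraper, both packers and the wedge stand in it, in any order, leaning on the boards by their back faces. Origin: centre of its underside, z up.
- scraper: Aluminium lint scraper, a flat plate 6 mm thick, 120 mm long, about 60 to 130 g: blade 42 mm wide in the lower 60 mm, handle 26 mm wide in the upper 60 mm. Origin: bottom middle of its back face. x: thickness (plate spans x 0 to 6 mm, forward, away from the robot, in the rack), y: width, z: up along it.
- scraper_foot (a point): Middle of the scraper's bottom edge, at half its thickness.
- thin_packer: Flat plywood packer 6 mm thick, 50 mm wide, 85 mm tall. Origin: bottom middle of its back face. x: thickness (spans x 0 to 6 mm, away from the robot in the rack), y: width, z: up along it.
- thin_packer_foot (a point): Middle of the thin packer's bottom face, at half its thickness.
- thick_packer: Flat plywood packer 13 mm thick, 50 mm wide, 85 mm tall. Origin: bottom middle of its back face. x: thickness (spans x 0 to 13 mm, away from the robot in the rack), y: width, z: up along it.
- thick_packer_foot (a point): Middle of the thick packer's bottom face, at half its thickness.
- wedge: Plywood wedge 58 mm wide (y), 96 mm tall (z). Back flat at x 0; front face slopes from x 2 mm at the tip (z 0) to 14.4 mm at z 62 (1 in 5); above is a straight head, z 62 to 96, 14.4 mm thick. Origin: tip, mid-width, on the back face. Its back goes to the packer, its slope to the shorter cheek's top edge; it closes gaps of 4.5 to 13.5 mm, jamming 12 to 57 mm deep.
- peg_clip: Steel spring clip gripping three yellow pegs, about 105 x 36 mm, 22 mm tall; bystander lying between the rack and the holder. Origin: under the clip's middle.
- soap_box: White soap box 100 x 65 mm, 35 mm tall; bystander between the rack and the holder. Origin: centre of its underside.
There are look-alikes about, which are no part of the job. Leave any turquoise or yellow look-alike of the scraper alone.

How it is judged:
On the way, in this order (a step that is already met when the one before it is completed fails the run):
1. the scraper stands blade down on the slot floor, by the fixed cheek (x of scraper_foot in the frame of slot between -0.002 and 0.01 m and y of scraper_foot in the frame of slot between -0.012 and 0.012 m and z of scraper_foot in the frame of slot between -0.004 and 0.005 m and angle between the y axis of scraper and the y axis of slot, either way round below 0.2 rad), for 0.2 s.
2. one packer stands on the slot floor, between the scraper and the shorter cheek (((x of thin_packer_foot in the frame of slot between 0.007 and 0.024 m and y of thin_packer_foot in the frame of slot between -0.012 and 0.012 m and z of thin_packer_foot in the frame of slot between -0.004 and 0.005 m and angle between the y axis of thin_packer and the y axis of slot, either way round below 0.2 rad) or (x of thick_packer_foot in the frame of slot between 0.0105 and 0.026 m and y of thick_packer_foot in the frame of slot between -0.012 and 0.012 m and z of thick_packer_foot in the frame of slot between -0.004 and 0.005 m and angle between the y axis of thick_packer and the y axis of slot, either way round below 0.2 rad))), for 0.2 s.
3. the gripped wedge is jammed between the packer and the shorter cheek, clear of the floor (z of wedge in the frame of slot between 0.003 and 0.052 m and y of wedge in the frame of slot between -0.012 and 0.012 m and x of wedge in the frame of slot above 0.01 m and angle between the y axis of wedge and the y axis of slot, either way round below 0.2 rad and contact force between wedge and cheek above 2 N and (contact force between wedge and thin_packer above 1.5 N or contact force between wedge and thick_packer above 1.5 N) and contact force between the fingers and wedge above 3 N), for 0.2 s.
At the end, for the whole second after the job is handed in: Scraper and one packer stand on the slot floor (within 5 mm), scraper flat on the fixed cheek (2.8 mm), all central (12 mm) and along the slot (0.2 rad); the gripped wedge (over 3 N) is 10 mm or more deep, 3 mm clear of the floor, and presses the shorter cheek (over 2 N) and packer (1.5 N) (all of step 3 and x of scraper_foot in the frame of slot between -0.002 and 0.0058 m and y of scraper_foot in the frame of slot between -0.012 and 0.012 m and z of scraper_foot in the frame of slot between -0.004 and 0.005 m and angle between the y axis of scraper and the y axis of slot, either way round below 0.2 rad and ((x of thin_packer_foot in the frame of slot between 0.007 and 0.024 m and y of thin_packer_foot in the frame of slot between -0.012 and 0.012 m and z of thin_packer_foot in the frame of slot between -0.004 and 0.005 m and angle between the y axis of thin_packer and the y axis of slot, either way round below 0.2 rad) or (x of thick_packer_foot in the frame of slot between 0.0105 and 0.026 m and y of thick_packer_foot in the frame of slot between -0.012 and 0.012 m and z of thick_packer_foot in the frame of slot between -0.004 and 0.005 m and angle between the y axis of thick_packer and the y axis of slot, either way round below 0.2 rad))); the arm keeps its last pose, push and grip.
It fails at once if the shorter cheek is shifted by more than 4 mm (distance of cheek from where it was at the start of the episode above 0.004 m).
It fails at once if a bystander is moved by more than 30 mm (distance of any of peg_clip, soap_box from where it was at the start of the episode above 0.03 m).
It also fails if it takes over 72 s, if anything falls off the work surface, if the arm or the gripper's body presses on something with over 40 N, if the wrist force passes 120 N, or if a joint passes its speed limit or range.

## Working session

There is one attempt and no reset: what is moved stays moved. The work goes in short steps, Python scripts to look and compute and a tool call to move; the robot and the scene stay as the last step left them, time stands still between calls to the robot, and variables do not carry over. Pictures are saved under pics/ and viewed, at most 10 in all, crops included, and the job is handed in when it is done.

Besides the shell and the picture viewer there is one more tool, called after "Request:" as name(argument=value, ...) on one line, values as JSON. carry_out: Moves the arm, as the interface text tells. Its arguments: {"type":"object","properties":{"series":{"type":"array","items":{"type":"object","properties":{"delta_rot":{"type":"array","items":{"type":"number"}},"travel":{"type":"array","items":{"type":"number"}},"fingers":{"type":"number"}}}},"squeeze":{"type":"number"}},"required":["series"]}

```bash
mkdir -p pics; cat > h.py <<'E'
import numpy as np, cv2
from workcell import env
def cam(n):
    d=env.read_camera(n); d['K']=np.array([[d['fx'],0,d['cx']],[0,d['fy'],d['cy']],[0,0,1.]]); return d
def ray(d,px):
    p=cv2.undistortPoints(np.array([[px]],float),d['K'],np.array(d['D'],float))[0,0]
    T=np.array(d['world_from_camera']); v=T[:3,:3]@np.array([p[0],-p[1],-1.]); return T[:3,3],v/np.linalg.norm(v)
def onz(d,px,z):
    o,v=ray(d,px); return o+v*(z-o[2])/v[2]
def tri(d1,p1,d2,p2):
    o1,v1=ray(d1,p1);o2,v2=ray(d2,p2)
    A=np.stack([v1,-v2],1);s=np.linalg.lstsq(A,o2-o1,rcond=None)[0]
    a=o1+v1*s[0];b=o2+v2*s[1];return (a+b)/2,np.linalg.norm(a-b)
def proj(d,P):
    T=np.linalg.inv(np.array(d['world_from_camera']));p=T[:3,:3]@np.array(P,float)+T[:3,3]
    q=np.array([[p[0],-p[1],-p[2]]]);return cv2.projectPoints(q,np.zeros(3),np.zeros(3),d['K'],np.array(d['D'],float))[0][0,0]
E
python3 - <<'E'
from h import *
print(env.get_state())
for n in('side','top'):
    d=cam(n);print(n,d['fx'],d['D'],np.round(d['world_from_camera'],3).tolist())
    cv2.imwrite(f'pics/{n}0.png',cv2.resize(d['color'][:,:,::-1],(800,600),interpolation=cv2.INTER_CUBIC))
E
```

```text
{'clock': 0.0, 'joint_pos': array([1.08638347e+00, 3.13989901e-01, 4.49630385e-02, 1.30358510e+00,
       2.91368098e-05, 1.43119619e+00]), 'qvel': array([ 0.00098173,  0.0005768 , -0.00051561, -0.00065657,  0.00043566,
        0.00132196]), 'tau': array([ 1.84377968e-03, -4.80614483e+01,  2.98541701e+01,  1.90363079e-02,
        6.20618198e-05, -1.52196156e-05]), 'tcp_pos': array([0.19412221, 0.54069775, 0.23040832]), 'orientation': array([-2.92536566e-04,  1.71553473e-01,  9.85174391e-01, -8.59515057e-04]), 'wrist_force': array([ 0.44594793, -0.09111308, -0.01479136]), 'ft_torque': array([ 0.0410532 ,  0.02137296, -0.00754989]), 'grip_force': 0.0, 'finger_gap': 0.08527873550936332}
side 535.1713047689464 [-0.11087005  0.          0.          0.          0.        ] [[0.986, 0.109, -0.129, 0.356], [-0.168, 0.681, -0.713, -0.691], [0.01, 0.724, 0.689, 0.828], [0.0, 0.0, 0.0, 1.0]]
top 408.75608030308587 [-0.07745062  0.          0.          0.          0.        ] [[-0.001, 0.993, -0.117, 0.425], [-1.0, -0.002, -0.014, 0.055], [-0.014, 0.117, 0.993, 0.853], [0.0, 0.0, 0.0, 1.0]]
```

View pics/side0.png

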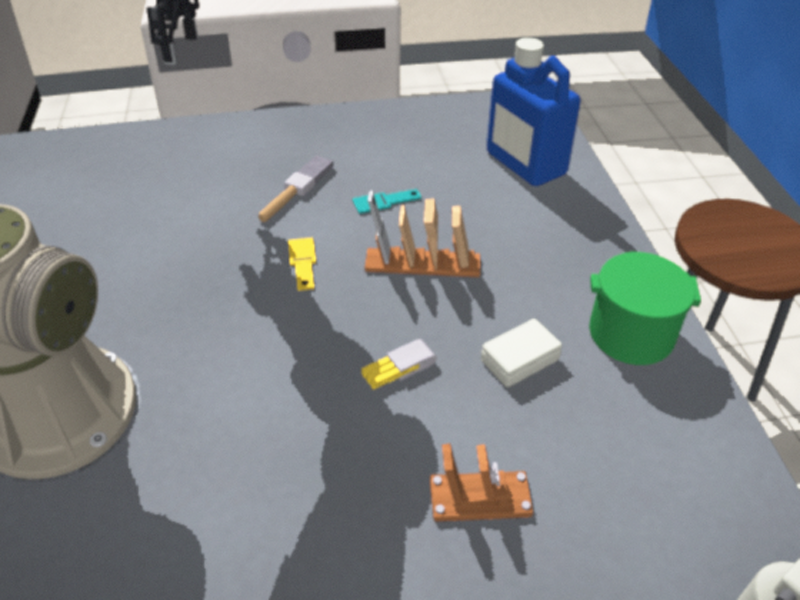

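View pics/top0.png

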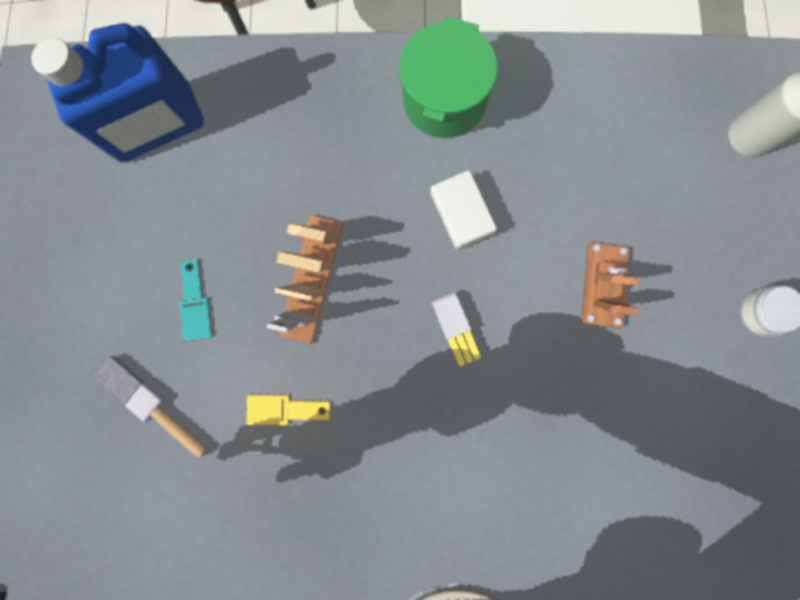

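The side view (800 px scale) shows the rack at (423,262) with four standing pieces. The grey scraper is at (378,228), and the wood pieces are at (406,236), (431,232) and (459,236). The holder is at (481,495), the peg clip at (400,363) and the soap box at (521,352).
Things that could be taken for the scraper are the grey plate in the rack at (378,228), the turquoise one at (387,200), the yellow one at (303,262) and the wood-handled scraper or brush at (297,190). By the description it is the grey one standing in the rack. I'll check that in one composite crop.

```bash
python3 - <<'E'
from h import *
s=cam('side');t=cam('top');np.savez('d0.npz',s=s['color'],t=t['color'])
import pickle;pickle.dump((s,t),open('d0.pkl','wb'))
def c(d,x,y,w,h):return cv2.resize(d['color'][y:y+h,x:x+w,::-1],(400,300),interpolation=cv2.INTER_CUBIC)
a=np.hstack([c(s,248,125,100,75),c(t,175,143,80,60+40)[:]]) if 0 else np.hstack([c(s,248,125,100,75),c(t,170,145,96,72+24)[:300]])
b=np.hstack([c(s,290,300,100,75),c(t,395,160,64,80)])
cv2.imwrite('pics/crop1.png',np.vstack([a,b]))
E
```

```text
(no output)
```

View pics/crop1.png

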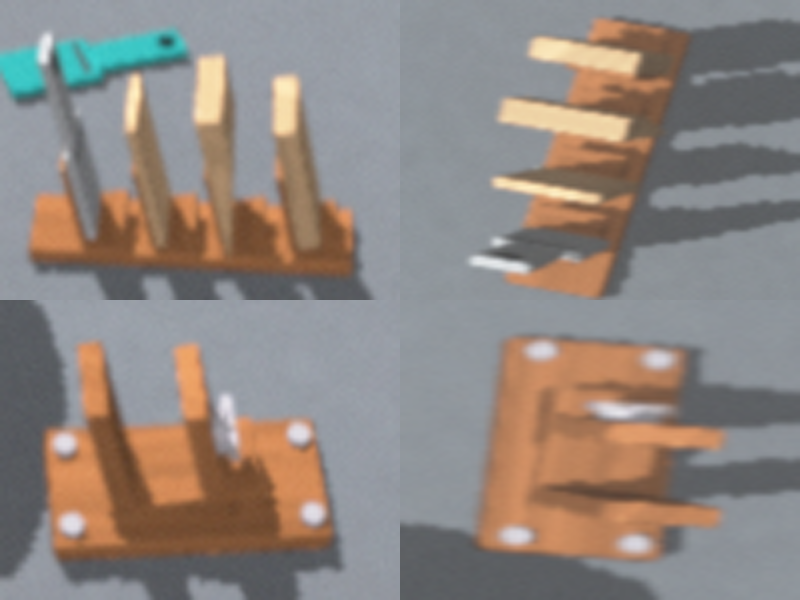

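The crop confirms the choice. The rack holds the grey scraper (crop 75,140), thin packer (140,160), wedge, which is the tallest with a thick head (210,90), and thick packer (290,110). In the holder, the tall cheek is on the left, and the short cheek has the wing nut on its outer side. Next I'll measure the top faces in both views.

```bash
cat > m.py <<'E'
from h import *
import pickle
s,t=pickle.load(open('d0.pkl','rb'))
def comps(d,box,lo,hi,up=6,amin=150):
    x,y,w,h=box
    im=cv2.resize(d['color'][y:y+h,x:x+w],None,fx=up,fy=up,interpolation=cv2.INTER_CUBIC)
    hsv=cv2.cvtColor(im,cv2.COLOR_RGB2HSV);m=cv2.inRange(hsv,np.array(lo),np.array(hi))
    n,l,st,c=cv2.connectedComponentsWithStats(m)
    out=[]
    for i in range(1,n):
        if st[i,4]<amin:continue
        f=lambda q:((np.array(q)+.5)/up-.5+[x,y])
        r=cv2.minAreaRect(np.argwhere(l==i)[:,::-1].astype(np.float32))
        out.append((f(c[i]),st[i,4]/up/up,f(cv2.boxPoints(r))))
    return out
if __name__=='__main__':
    for nm,d,b in(('side',s,(248,125,100,75)),('top',t,(170,145,96,96))):
        print(nm)
        for c,a,r in comps(d,b,(8,50,215),(28,190,255)):print('tan',c.round(2),round(a,1),r.round(1).tolist())
    for nm,d,b in(('side',s,(290,300,100,75)),('top',t,(395,160,64,80))):
        x,y,w,h=b;im=cv2.cvtColor(d['color'][y:y+h,x:x+w],cv2.COLOR_RGB2HSV)
        pts=[(312,316),(313,325),(337,318),(338,328),(316,335),(332,342)] if nm=='side' else [(440,195),(435,196),(440,217),(418,185),(425,203),(430,215)]
        for p in pts:print(nm,p,im[p[1]-y,p[0]-x])
        for v in(185,200,215):
            for c,a,r in comps(d,b,(5,100,v),(20,255,255)):print(v,c.round(2),round(a,1),r.round(1).tolist())
E
python3 m.py
```

```text
side
tan [299.92 147.03] 103.6 [[295.9, 155.1], [297.4, 138.3], [304.1, 138.9], [302.5, 155.8]]
tan [280.72 150.3 ] 37.2 [[278.0, 156.8], [280.3, 143.3], [283.4, 143.9], [281.2, 157.3]]
tan [318.8  150.66] 76.8 [[315.9, 143.8], [321.9, 143.8], [321.9, 158.1], [315.9, 158.1]]
tan [260.5 175.9] 20.7 [[256.9, 177.1], [257.3, 173.8], [264.3, 174.7], [263.9, 178.0]]
tan [316.05 178.13] 4.9 [[314.9, 177.1], [317.2, 177.1], [317.2, 179.2], [314.9, 179.2]]
top
tan [213.83 162.59] 168.3 [[200.1, 163.5], [202.0, 156.0], [226.8, 162.1], [224.9, 169.6]]
tan [208.95 183.15] 217.9 [[193.2, 184.1], [195.0, 176.0], [224.2, 182.7], [222.3, 190.8]]
tan [204.35 205.64] 75.1 [[191.4, 204.9], [192.4, 201.1], [217.3, 207.0], [216.4, 210.9]]
side (312, 316) [ 13 150 217]
side (313, 325) [ 12 147 217]
side (337, 318) [ 14 143 237]
side (338, 328) [ 13 145 225]
side (316, 335) [ 12 139 125]
side (332, 342) [ 12 147 194]
185 [312.73 319.31] 92.2 [[309.3, 310.7], [314.9, 310.3], [316.2, 328.0], [310.6, 328.4]]
185 [337.36 320.14] 101.6 [[333.2, 311.5], [339.2, 310.7], [341.7, 328.8], [335.7, 329.6]]
185 [360.4
[... 2165 characters left out ...]
 ] 28.1 [[414.0, 183.2], [417.8, 173.2], [421.8, 174.7], [418.0, 184.7]]
200 [421.09 186.55] 7.7 [[419.9, 188.7], [420.6, 184.0], [422.3, 184.2], [421.7, 188.9]]
200 [413.97 204.73] 68.7 [[411.4, 219.6], [414.5, 184.5], [417.8, 184.8], [414.7, 219.9]]
200 [435.9  195.76] 71.8 [[427.8, 192.9], [445.1, 192.9], [445.1, 198.4], [427.8, 198.4]]
200 [418.95 200.56] 4.6 [[418.0, 203.5], [419.1, 197.2], [420.0, 197.3], [419.0, 203.7]]
200 [430.84 216.27] 16.7 [[427.5, 217.1], [431.6, 212.7], [434.1, 215.0], [430.0, 219.4]]
200 [419.92 221.09] 45.4 [[417.2, 225.9], [417.2, 215.9], [422.9, 215.9], [422.9, 225.9]]
215 [434.67 195.57] 42.6 [[428.3, 197.3], [428.6, 192.9], [442.0, 193.8], [441.7, 198.1]]
```

```bash
cat > m2.py <<'E'
from m import *
np.set_printoptions(suppress=True,precision=4)
S=dict(thin=(280.72,150.3),wedge=(299.92,147.03),thick=(318.8,150.66),short=(337.2,320.0),tall=(312.65,319.2))
T=dict(thin=(204.35,205.64),wedge=(208.95,183.15),thick=(213.83,162.59),short=(436.0,195.8),tall=(437,217))
for k in S: print(k,*tri(s,S[k],t,T[k]))
print('tall z', onz(s,S['tall'],.0943),onz(t,T['tall'],.0943)); print('short z',onz(s,S['short'],.089),onz(t,T['short'],.089))
# directions of long axes in both views (top faces)
for nm,d,z,ps in(('thin top',t,.1,[(191.9,203),(216.9,209)]),('wedge',t,.11,[(194.1,180),(223.2,186.7)]),('thick',t,.1,[(201,159.7),(225.8,165.8)]),
  ('wedge s',s,.11,[(296.7+2.5,155.4),(300.7,138.6)]),('short t',t,.089,[(428.5,195.1),(441.9,195.9)]),('short s',s,.089,[(338.7,329.2),(336.2,311.1)]),('tall s',s,.0943,[(313.4,328.2),(312.1,310.5)])):
    a,b=onz(d,ps[0],z),onz(d,ps[1],z);print(nm,a,b,np.linalg.norm(a-b),'yaw',np.arctan2(-(a-b)[0],(a-b)[1]) )
# screws of holder, base corners
for p in [(293+13.5,300+36),(290+72/4,300+524/4),(290+299/4,300+434/4),(290+313/4,300+513/4)]:
    print('screw',onz(s,(p if p[0]!=306.5 else (290+64/4,300+444/4)),.022))
for p in [(541,350),(658,360),(516,536),(634,543)]: print('screwT',onz(t,(395+(p[0]-400)/6.25,160+(p[1]-300)/3.75),.022))
E
python3 m2.py
```

```text
thin [0.5171 0.2159 0.1042] 0.000873294947160914
wedge [0.5573 0.2058 0.1161] 0.0009871003101064577
thick [0.5983 0.1996 0.106 ] 0.001138914552570239
short [ 0.5366 -0.22    0.0901] 0.0008853922915736191
tall [ 0.4956 -0.2172  0.0984] 0.001174675798012924
tall z [ 0.4969 -0.2146  0.0943] [ 0.4954 -0.2186  0.0943]
short z [ 0.5373 -0.2194  0.089 ] [ 0.5363 -0.2204  0.089 ]
thin top [0.5222 0.2405 0.1   ] [0.5108 0.1931 0.1   ] 0.04870832284144945 yaw -0.23628767723190539
wedge [0.564  0.2351 0.11  ] [0.5511 0.1804 0.11  ] 0.05618898683741327 yaw -0.23113513899898133
thick [0.6049 0.2254 0.1   ] [0.5927 0.1779 0.1   ] 0.04903429768190803 yaw -0.2497146249100724
wedge s [0.5524 0.1852 0.11  ] [0.5672 0.2432 0.11  ] 0.05991456981554286 yaw 2.891857981121629
short t [ 0.5376 -0.2059  0.089 ] [ 0.5361 -0.2318  0.089 ] 0.025853851813113966 yaw -0.0604321908761019
short s [ 0.5355 -0.2369  0.089 ] [ 0.5398 -0.202   0.089 ] 0.0351952774621044 yaw 3.0168690497003863
tall s [ 0.4946 -0.2316  0.0943] [ 0.4996 -0.1978  0.0943] 0.03417333457761638 yaw 2.993810974270441
screw [ 0.4649 -0.3343  0.022 ]
screw [ 0.4615 -0.3667  0.022 ]
screw [ 0.5571 -0.3463  0.022 ]
screw [ 0.5538 -0.3787  0.022 ]
screwT [ 0.5932 -0.2078  0.022 ]
screwT [ 0.5877 -0.247   0.022 ]
screwT [ 0.4901 -0.1954  0.022 ]
screwT [ 0.4861 -0.2345  0.022 ]
```

The gap comes out at about 29 mm (18 to 32 expected). With the thick packer 10 mm is left, which the wedge closes at a tip height of about 22 mm. The thin packer would leave 17 mm, which is too much. So I use the thick packer, in the rack's 4th place. Next: measure the scraper's top and plan the approach.

```bash
cat > p.py <<'E'
from h import *
from scipy.spatial.transform import Rotation as R
np.set_printoptions(suppress=True,precision=3)
def frame(o,yaw):  # leaning frame, returns R,o
    return R.from_euler('z',yaw).as_matrix()@R.from_euler('y',-.21).as_matrix(),np.array(o)
RK=-.235
FEET=dict(scraper=(.4926,.2216,.021),thin=(.5315,.2124,.021),wedge=(.5699,.2028,.021),thick=(.6094,.1969,.021),slot=(.5166,-.2178,.022))
YAW=dict(slot=-.13)
def F(n): return frame(FEET[n],YAW.get(n,RK))
def W(n,p): M,o=F(n); return M@np.array(p)/1000+o
def loc(n,P): M,o=F(n); return M.T@(np.array(P)-o)*1000
def go(n,p,rot=True):
    """TCP to local mm point p of frame n, tool z = -local z, tool y = local y"""
    st=env.get_state();q=st['orientation'];M,_=F(n)
    Rt=np.stack([-M[:,0],M[:,1],-M[:,2]],1)
    dr=(R.from_matrix(Rt)*R.from_quat([q[1],q[2],q[3],q[0]]).inv()).as_rotvec()/.1
    d=(W(n,p)-st['tcp_pos'])/.025
    print('to',n,p,'travel',d.round(2),'rot',dr.round(2),'rows>=',np.ceil(max(abs(d).max(),abs(dr).max())))
def st(n=None):
    s=env.get_state();print(round(s['clock'],2),'tcp',s['tcp_pos'],'f',s['wrist_force'],'gap',s['finger_gap'],'grip',s['grip_force'],end=' ')
    if n: print('local',loc(n,s['tcp_pos']).round(1))
E
python3 - <<'E'
from m import s,t
from p import *
P,e=tri(s,(259.5,136.8),t,(194,229.5));print('scraper top',P,e,'expected',W('scraper',(3,0,120)))
print('exp px',proj(s,W('scraper',(3,0,120))),proj(t,W('scraper',(3,0,120))))
for z in((3,-21,60),(3,21,60)): print(proj(s,W('scraper',z)),proj(t,W('scraper',z)))
go('scraper',(3,0,150)); go('scraper',(3,0,81)); 
E
```

```text
scraper top [0.471 0.226 0.139] 0.0026567361806826965 expected [0.471 0.227 0.139]
exp px [258.692 136.516] [193.564 228.901]
[263.942 164.163] [213.103 227.087]
[265.618 152.24 ] [191.985 221.977]
to scraper (3, 0, 150) travel [ 10.83 -12.51  -2.5 ] rot [-0.59 -2.02  1.1 ] rows>= 13.0
to scraper (3, 0, 81) travel [ 11.39 -12.64  -5.19] rot [-0.59 -2.02  1.1 ] rows>= 13.0
```

Request:
carry_out(series=[{"travel": [0.72,-0.83,-0.17],"delta_rot": [-0.04,-0.135,0.073],"fingers": -1},{"travel": [0.72,-0.83,-0.17],"delta_rot": [-0.04,-0.135,0.073],"fingers": -1},{"travel": [0.72,-0.83,-0.17],"delta_rot": [-0.04,-0.135,0.073],"fingers": -1},{"travel": [0.72,-0.83,-0.17],"delta_rot": [-0.04,-0.135,0.073],"fingers": -1},{"travel": [0.72,-0.83,-0.17],"delta_rot": [-0.04,-0.135,0.073],"fingers": -1}], squeeze=40)

```text
clock: 0.82
tcp_pos: [0.2848, 0.4366, 0.2098]
orientation: [0.035, 0.153, 0.988, -0.004]
wrist_force: [0.8, -0.5, -0.1]
finger_gap: 0.0853
grip_force: 0.0
```

Request:
carry_out(series=[{"travel": [0.72,-0.83,-0.17],"delta_rot": [-0.04,-0.135,0.073],"fingers": -1},{"travel": [0.72,-0.83,-0.17],"delta_rot": [-0.04,-0.135,0.073],"fingers": -1},{"travel": [0.72,-0.83,-0.17],"delta_rot": [-0.04,-0.135,0.073],"fingers": -1},{"travel": [0.72,-0.83,-0.17],"delta_rot": [-0.04,-0.135,0.073],"fingers": -1},{"travel": [0.72,-0.83,-0.17],"delta_rot": [-0.04,-0.135,0.073],"fingers": -1}])

```text
clock: 1.45
tcp_pos: [0.3748, 0.3329, 0.1886]
orientation: [0.07, 0.135, 0.988, -0.008]
wrist_force: [-0.1, -0.2, 0.5]
finger_gap: 0.0852
grip_force: 0.0
```

Request:
carry_out(series=[{"travel": [0.72,-0.83,-0.17],"delta_rot": [-0.04,-0.135,0.073],"fingers": -1},{"travel": [0.72,-0.83,-0.17],"delta_rot": [-0.04,-0.135,0.073],"fingers": -1},{"travel": [0.72,-0.83,-0.17],"delta_rot": [-0.04,-0.135,0.073],"fingers": -1},{"travel": [0.72,-0.83,-0.17],"delta_rot": [-0.04,-0.135,0.073],"fingers": -1},{"travel": [0.72,-0.83,-0.17],"delta_rot": [-0.04,-0.135,0.073],"fingers": -1}])

```text
clock: 2.08
tcp_pos: [0.4647, 0.2292, 0.1673]
orientation: [0.105, 0.116, 0.988, -0.012]
wrist_force: [0.5, 0.7, 1.0]
finger_gap: 0.0856
grip_force: 0.0
```

```bash
python3 - <<'E'
from p import *
st('scraper');go('scraper',(3,0,81));go('scraper',(3,0,78))
E
```

```text
2.08 tcp [0.465 0.229 0.167] f [0.454 0.707 0.963] gap 0.08556340569160108 grip 0.0 local [  2.3   0.9 149.1]
to scraper (3, 0, 81) travel [ 0.57 -0.17 -2.66] rot [ 0.    0.01 -0.  ] rows>= 3.0
to scraper (3, 0, 78) travel [ 0.6  -0.18 -2.78] rot [ 0.    0.01 -0.  ] rows>= 3.0
```

Request:
carry_out(series=[{"travel": [0.19,-0.06,-0.9],"delta_rot": [0,0,0],"fingers": -1},{"travel": [0.19,-0.06,-0.9],"delta_rot": [0,0,0],"fingers": -1},{"travel": [0.19,-0.06,-0.9],"delta_rot": [0,0,0],"fingers": -1},{"travel": [0,0,0],"delta_rot": [0,0,0],"fingers": 1},{"travel": [0,0,0],"delta_rot": [0,0,0],"fingers": 1}])

```text
clock: 2.7
tcp_pos: [0.4788, 0.2256, 0.1007]
orientation: [0.105, 0.117, 0.988, -0.012]
wrist_force: [0.1, 0.0, 0.7]
finger_gap: 0.0515
grip_force: 0.0
```

Request:
carry_out(series=[{"travel": [0,0,0],"delta_rot": [0,0,0],"fingers": 1},{"travel": [0,0,0],"delta_rot": [0,0,0],"fingers": 1},{"travel": [0,0,0],"delta_rot": [0,0,0],"fingers": 1},{"travel": [0,0,0],"delta_rot": [0,0,0],"fingers": 1},{"travel": [0,0,0],"delta_rot": [0,0,0],"fingers": 1}])

```text
clock: 3.32
tcp_pos: [0.4793, 0.226, 0.1013]
orientation: [0.106, 0.116, 0.988, -0.011]
wrist_force: [-2.6, 0.5, 6.6]
finger_gap: 0.0253
grip_force: 39.5
```

```bash
python3 - <<'E'
from p import *
st('scraper');go('slot',(6,0,165))
E
```

```text
3.33 tcp [0.479 0.226 0.101] f [-2.573  0.525  6.612] gap 0.025278245292283934 grip 39.492573738098145 local [ 3.1  1.2 81.4]
to slot (6, 0, 165) travel [  0.36 -17.6    3.33] rot [-0.01  0.03  1.04] rows>= 18.0
```

Request:
carry_out(series=[{"travel": [-0.18,0.04,0.88],"delta_rot": [0,0,0],"fingers": 1},{"travel": [-0.18,0.04,0.88],"delta_rot": [0,0,0],"fingers": 1},{"travel": [-0.18,0.04,0.88],"delta_rot": [0,0,0],"fingers": 1},{"travel": [-0.18,0.04,0.88],"delta_rot": [0,0,0],"fingers": 1}])

```text
clock: 3.82
tcp_pos: [0.46, 0.2292, 0.1884]
orientation: [0.104, 0.117, 0.988, -0.012]
wrist_force: [-0.5, 0.4, -1.8]
finger_gap: 0.0253
grip_force: 40.1
```

```bash
python3 - <<'E'
from p import *
st('scraper');go('slot',(8,0,170))
E
```

```text
3.83 tcp [0.46  0.229 0.188] f [-0.505  0.374 -1.83 ] gap 0.02525104849281405 grip 40.08333384990692 local [  2.1  -0.2 170.7]
to slot (8, 0, 170) travel [  1.17 -17.74   0.06] rot [0.   0.   1.05] rows>= 18.0
```

Request:
carry_out(series=[{"travel": [0.06,-0.89,0],"delta_rot": [0,0,0.053],"fingers": 1},{"travel": [0.06,-0.89,0],"delta_rot": [0,0,0.053],"fingers": 1},{"travel": [0.06,-0.89,0],"delta_rot": [0,0,0.053],"fingers": 1},{"travel": [0.06,-0.89,0],"delta_rot": [0,0,0.053],"fingers": 1},{"travel": [0.06,-0.89,0],"delta_rot": [0,0,0.053],"fingers": 1}])

```text
clock: 4.45
tcp_pos: [0.4676, 0.1174, 0.1877]
orientation: [0.104, 0.103, 0.989, -0.011]
wrist_force: [-0.3, 0.7, -0.9]
finger_gap: 0.0253
grip_force: 40.1
```

Request:
carry_out(series=[{"travel": [0.06,-0.89,0],"delta_rot": [0,0,0.053],"fingers": 1},{"travel": [0.06,-0.89,0],"delta_rot": [0,0,0.053],"fingers": 1},{"travel": [0.06,-0.89,0],"delta_rot": [0,0,0.053],"fingers": 1},{"travel": [0.06,-0.89,0],"delta_rot": [0,0,0.053],"fingers": 1},{"travel": [0.06,-0.89,0],"delta_rot": [0,0,0.053],"fingers": 1}])

```text
clock: 5.08
tcp_pos: [0.4751, 0.0062, 0.1877]
orientation: [0.105, 0.09, 0.99, -0.009]
wrist_force: [0.4, 0.1, -1.4]
finger_gap: 0.0253
grip_force: 40.1
```

Request:
carry_out(series=[{"travel": [0.06,-0.89,0],"delta_rot": [0,0,0.053],"fingers": 1},{"travel": [0.06,-0.89,0],"delta_rot": [0,0,0.053],"fingers": 1},{"travel": [0.06,-0.89,0],"delta_rot": [0,0,0.053],"fingers": 1},{"travel": [0.06,-0.89,0],"delta_rot": [0,0,0.053],"fingers": 1},{"travel": [0.06,-0.89,0],"delta_rot": [0,0,0.053],"fingers": 1}])

```text
clock: 5.7
tcp_pos: [0.4826, -0.1049, 0.1877]
orientation: [0.105, 0.077, 0.991, -0.008]
wrist_force: [0.1, -0.2, -1.0]
finger_gap: 0.0253
grip_force: 40.1
```

Request:
carry_out(series=[{"travel": [0.06,-0.89,0],"delta_rot": [0,0,0.053],"fingers": 1},{"travel": [0.06,-0.89,0],"delta_rot": [0,0,0.053],"fingers": 1},{"travel": [0.06,-0.89,0],"delta_rot": [0,0,0.053],"fingers": 1},{"travel": [0.06,-0.89,0],"delta_rot": [0,0,0.053],"fingers": 1},{"travel": [0.06,-0.89,0],"delta_rot": [0,0,0.053],"fingers": 1}])

```text
clock: 6.32
tcp_pos: [0.4901, -0.2161, 0.1876]
orientation: [0.105, 0.064, 0.992, -0.006]
wrist_force: [1.0, 0.5, -0.9]
finger_gap: 0.0253
grip_force: 40.1
```

```bash
python3 - <<'E'
from p import *
st('slot');go('slot',(8,0,170));go('slot',(8,0,95))
d=cam('side');t=cam('top')
c=lambda d,x,y:cv2.resize(d['color'][y:y+150,x:x+100,::-1],(400,600),interpolation=cv2.INTER_CUBIC)
cv2.imwrite('pics/ins1.png',np.hstack([c(d,280,230),c(t,380,120)]))
for n,dd in(('s',d),('t',t)):
  print(n,[proj(dd,W('slot',p)).round(1).tolist() for p in((0,0,75),(0,-18,75),(0,18,75),(29,0,62),(8,-21,88.6),(8,21,88.6))])
E
```

```text
6.33 tcp [ 0.49  -0.216  0.188] f [ 0.97   0.468 -0.859] gap 0.025298702533565892 grip 40.09909629821777 local [  8.6  -1.7 167.5]
to slot (8, 0, 170) travel [-0.04  0.07  0.09] rot [-0.01  0.   -0.01] rows>= 1.0
to slot (8, 0, 95) travel [ 0.58 -0.01 -2.84] rot [-0.01  0.   -0.01] rows>= 3.0
s [[315.3, 319.1], [316.3, 328.5], [314.4, 309.9], [334.1, 320.8], [320.1, 324.8], [317.8, 303.0]]
t [[435.6, 213.9], [445.0, 215.1], [426.2, 212.7], [435.8, 198.1], [449.8, 211.8], [427.4, 209.0]]
```

View pics/ins1.png

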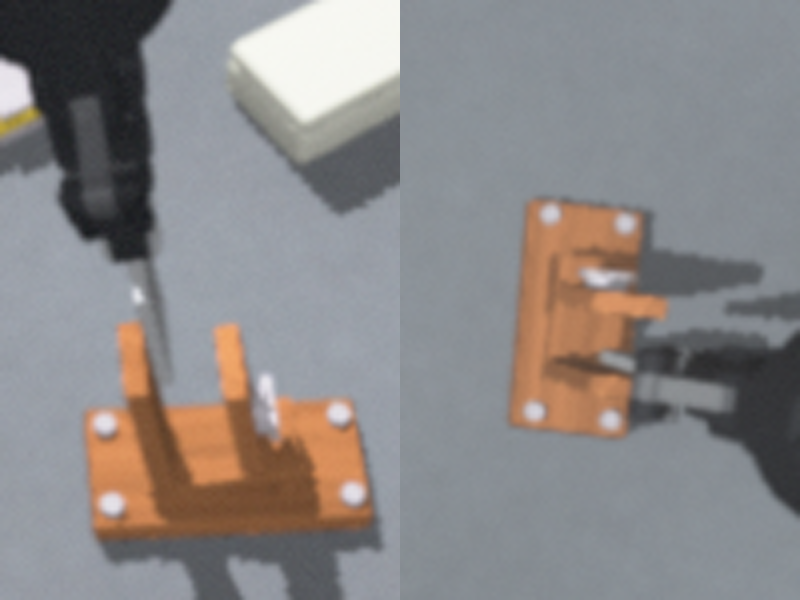

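The side crop shows the blade's lower near corner at (165,383), about 1 px from prediction. It hangs just inside the tall cheek and clear of it, so I lower it.

Request:
carry_out(series=[{"travel": [0.16,0,-0.8],"delta_rot": [0,0,0],"fingers": 1},{"travel": [0.16,0,-0.8],"delta_rot": [0,0,0],"fingers": 1},{"travel": [0.16,0,-0.8],"delta_rot": [0,0,0],"fingers": 1},{"travel": [0.16,0,-0.8],"delta_rot": [0,0,0],"fingers": 1},{"travel": [0,0,0],"delta_rot": [0,0,0],"fingers": 1}])

```text
clock: 7.05
tcp_pos: [0.5057, -0.2142, 0.1068]
orientation: [0.104, 0.064, 0.993, -0.006]
wrist_force: [-0.6, -0.4, -1.9]
finger_gap: 0.0251
grip_force: 40.7
```

Request:
carry_out(series=[{"travel": [0,0,-0.1],"delta_rot": [0,0,0],"fingers": 1},{"travel": [0,0,0],"delta_rot": [0,0,0],"fingers": 1}])

```text
clock: 7.3
tcp_pos: [0.5066, -0.2154, 0.1059]
orientation: [0.105, 0.064, 0.992, -0.007]
wrist_force: [0.4, -0.8, -1.0]
finger_gap: 0.0253
grip_force: 40.7
```

```bash
python3 - <<'E'
from p import *
st('slot');go('slot',(3,0,83))
E
```

```text
7.3 tcp [ 0.507 -0.215  0.106] f [ 0.397 -0.793 -1.043] gap 0.025322783893429526 grip 40.7077556848526 local [ 7.4  1.1 84.2]
to slot (3, 0, 83) travel [-0.17 -0.02 -0.08] rot [-0.    0.01 -0.01] rows>= 1.0
```

Request:
carry_out(series=[{"travel": [-0.1,0,-0.08],"delta_rot": [0,0,0],"fingers": 1},{"travel": [0,0,0],"delta_rot": [0,0,0],"fingers": 1}])

```text
clock: 7.55
tcp_pos: [0.5055, -0.2159, 0.1053]
orientation: [0.107, 0.064, 0.992, -0.007]
wrist_force: [0.9, 2.6, 5.5]
finger_gap: 0.0246
grip_force: 41.2
```

Request:
carry_out(series=[{"travel": [0.0,0,-0.08],"delta_rot": [0,0,0],"fingers": 1},{"travel": [0,0,0],"delta_rot": [0,0,0],"fingers": 1}])

```text
clock: 7.8
tcp_pos: [0.506, -0.2161, 0.1053]
orientation: [0.108, 0.064, 0.992, -0.007]
wrist_force: [-5.6, 4.6, 20.2]
finger_gap: 0.0253
grip_force: 43.1
```

```bash
python3 - <<'E'
from p import *
st('slot')
E
```

```text
7.8 tcp [ 0.506 -0.216  0.105] f [-5.595  4.57  20.164] gap 0.025327054936421012 grip 43.09717118740082 local [ 6.9  0.3 83.7]
```

Request:
carry_out(series=[{"travel": [-0.1,0,0.08],"delta_rot": [0,0,0],"fingers": 1},{"travel": [0,0,0],"delta_rot": [0,0,0],"fingers": 1}])

```text
clock: 8.05
tcp_pos: [0.5031, -0.2162, 0.1048]
orientation: [0.107, 0.064, 0.992, -0.007]
wrist_force: [3.6, 0.8, 5.2]
finger_gap: 0.025
grip_force: 41.3
```

Request:
carry_out(series=[{"travel": [-0.1,0,0],"delta_rot": [0,0,0],"fingers": 1},{"travel": [0,0,0],"delta_rot": [0,0,0],"fingers": 1}])

```text
clock: 8.3
tcp_pos: [0.5028, -0.2163, 0.1049]
orientation: [0.109, 0.063, 0.992, -0.007]
wrist_force: [12.2, 0.4, -2.3]
finger_gap: 0.0254
grip_force: 40.3
```

```bash
python3 - <<'E'
from p import *
st('slot')
E
```

```text
8.3 tcp [ 0.503 -0.216  0.105] f [12.227  0.385 -2.252] gap 0.0253666408539726 grip 40.25867700576782 local [ 3.7 -0.3 84. ]
```

Request:
carry_out(series=[{"travel": [0.03,0,-0.04],"delta_rot": [0,0,0],"fingers": 1},{"travel": [0,0,0],"delta_rot": [0,0,0],"fingers": -1},{"travel": [0,0,0],"delta_rot": [0,0,0],"fingers": -1},{"travel": [0,0,0],"delta_rot": [0,0,0],"fingers": -1},{"travel": [0,0,0],"delta_rot": [0,0,0],"fingers": -1}])

```text
clock: 8.93
tcp_pos: [0.4995, -0.2155, 0.1022]
orientation: [0.105, 0.064, 0.992, -0.006]
wrist_force: [-0.1, -0.2, 0.5]
finger_gap: 0.0854
grip_force: 0.0
```

Request:
carry_out(series=[{"travel": [-0.2,0.03,0.95],"delta_rot": [0,0,0],"fingers": -1},{"travel": [-0.2,0.03,0.95],"delta_rot": [0,0,0],"fingers": -1},{"travel": [-0.2,0.03,0.95],"delta_rot": [0,0,0],"fingers": -1}])

```text
clock: 9.3
tcp_pos: [0.4845, -0.2132, 0.1743]
orientation: [0.105, 0.064, 0.992, -0.006]
wrist_force: [0.4, 1.7, -0.2]
finger_gap: 0.0854
grip_force: 0.0
```

```bash
python3 - <<'E'
from p import *
st('slot');go('thick',(6.5,0,130))
d=cam('side');t=cam('top')
c=lambda d,x,y:cv2.resize(d['color'][y:y+150,x:x+100,::-1],(400,600),interpolation=cv2.INTER_CUBIC)
cv2.imwrite('pics/ins2.png',np.hstack([c(d,280,230),c(t,380,120)]))
for n,dd in(('s',d),('t',t)):
  print(n,[proj(dd,W('slot',p)).round(1).tolist() for p in((3,-13,120),(3,13,120),(6,-21,0),(6,-21,60))])
E
```

```text
9.3 tcp [ 0.484 -0.213  0.174] f [ 0.417  1.666 -0.168] gap 0.08540219827876905 grip 0.0 local [  0.    0.4 155.7]
to thick (6.5, 0, 130) travel [ 4.19 16.6  -0.99] rot [-0.01  0.01 -1.06] rows>= 17.0
s [[313.5, 309.9], [312.2, 296.3], [326.6, 353.1], [321.5, 334.5]]
t [[451.2, 215.9], [436.8, 214.0], [434.3, 208.4], [444.3, 211.3]]
```

View pics/ins2.png

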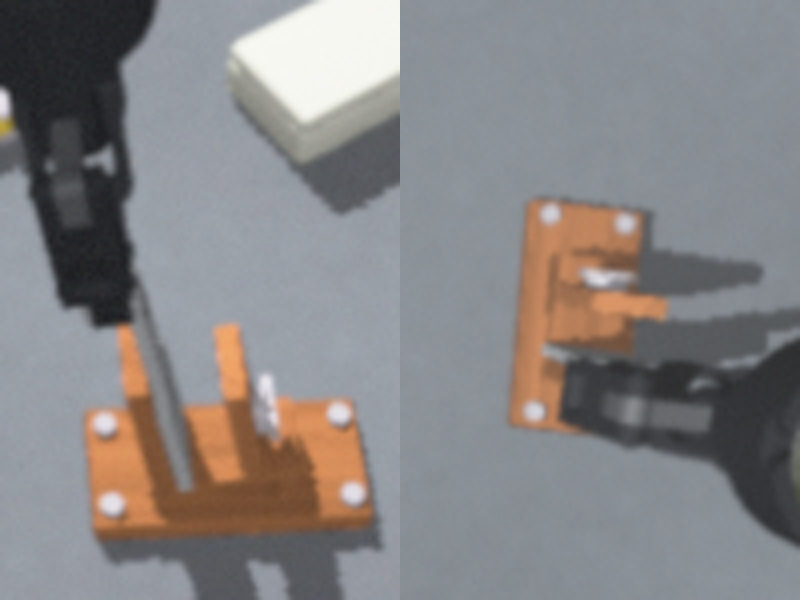

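The scraper's lower near corner shows at (190,488), which matches the predicted floor position, and it lies along the tall cheek. Now I go for the thick packer.

Request:
carry_out(series=[{"travel": [0.22,0.875,-0.05],"delta_rot": [0,0,-0.056],"fingers": -1},{"travel": [0.22,0.875,-0.05],"delta_rot": [0,0,-0.056],"fingers": -1},{"travel": [0.22,0.875,-0.05],"delta_rot": [0,0,-0.056],"fingers": -1},{"travel": [0.22,0.875,-0.05],"delta_rot": [0,0,-0.056],"fingers": -1},{"travel": [0.22,0.875,-0.05],"delta_rot": [0,0,-0.056],"fingers": -1}])

```text
clock: 10.02
tcp_pos: [0.5121, -0.1031, 0.1663]
orientation: [0.104, 0.078, 0.991, -0.008]
wrist_force: [-0.0, -0.2, 0.8]
finger_gap: 0.0857
grip_force: 0.0
```

Request:
carry_out(series=[{"travel": [0.22,0.875,-0.05],"delta_rot": [0,0,-0.056],"fingers": -1},{"travel": [0.22,0.875,-0.05],"delta_rot": [0,0,-0.056],"fingers": -1},{"travel": [0.22,0.875,-0.05],"delta_rot": [0,0,-0.056],"fingers": -1},{"travel": [0.22,0.875,-0.05],"delta_rot": [0,0,-0.056],"fingers": -1},{"travel": [0.22,0.875,-0.05],"delta_rot": [0,0,-0.056],"fingers": -1}])

```text
clock: 10.65
tcp_pos: [0.5395, 0.0062, 0.16]
orientation: [0.104, 0.092, 0.99, -0.01]
wrist_force: [0.2, -0.9, -0.4]
finger_gap: 0.0854
grip_force: 0.0
```

Request:
carry_out(series=[{"travel": [0.22,0.875,-0.05],"delta_rot": [0,0,-0.056],"fingers": -1},{"travel": [0.22,0.875,-0.05],"delta_rot": [0,0,-0.056],"fingers": -1},{"travel": [0.22,0.875,-0.05],"delta_rot": [0,0,-0.056],"fingers": -1},{"travel": [0.22,0.875,-0.05],"delta_rot": [0,0,-0.056],"fingers": -1},{"travel": [0.22,0.875,-0.05],"delta_rot": [0,0,-0.056],"fingers": -1}])

```text
clock: 11.28
tcp_pos: [0.567, 0.1155, 0.1536]
orientation: [0.104, 0.106, 0.989, -0.011]
wrist_force: [-0.6, -0.6, 0.2]
finger_gap: 0.0852
grip_force: 0.0
```

Request:
carry_out(series=[{"travel": [0.22,0.875,-0.05],"delta_rot": [0,0,-0.056],"fingers": -1},{"travel": [0.22,0.875,-0.05],"delta_rot": [0,0,-0.056],"fingers": -1},{"travel": [0.22,0.875,-0.05],"delta_rot": [0,0,-0.056],"fingers": -1},{"travel": [0.22,0.875,-0.05],"delta_rot": [0,0,-0.056],"fingers": -1},{"travel": [0,0,0],"delta_rot": [0,0,0],"fingers": -1}])

```text
clock: 11.9
tcp_pos: [0.5891, 0.2035, 0.1485]
orientation: [0.104, 0.116, 0.988, -0.012]
wrist_force: [-1.3, -0.7, 0.2]
finger_gap: 0.0853
grip_force: 0.0
```

```bash
python3 - <<'E'
from p import *
st('thick');go('thick',(6.5,0,53))
E
```

```text
11.9 tcp [0.589 0.203 0.148] f [-1.327 -0.701  0.212] gap 0.08531311329114105 grip 0.0 local [  5.7   1.6 129.1]
to thick (6.5, 0, 53) travel [ 0.63 -0.22 -2.97] rot [ 0.   -0.   -0.02] rows>= 3.0
```

Request:
carry_out(series=[{"travel": [0.16,-0.05,-0.74],"delta_rot": [0,0,0],"fingers": -1},{"travel": [0.16,-0.05,-0.74],"delta_rot": [0,0,0],"fingers": -1},{"travel": [0.16,-0.05,-0.74],"delta_rot": [0,0,0],"fingers": -1},{"travel": [0.16,-0.05,-0.74],"delta_rot": [0,0,0],"fingers": -1},{"travel": [0,0,0],"delta_rot": [0,0,0],"fingers": 1}])

```text
clock: 12.52
tcp_pos: [0.6036, 0.196, 0.0737]
orientation: [0.103, 0.117, 0.988, -0.013]
wrist_force: [1.1, -0.3, -0.6]
finger_gap: 0.0698
grip_force: 0.0
```

Request:
carry_out(series=[{"travel": [0,0,0],"delta_rot": [0,0,0],"fingers": 1},{"travel": [0,0,0],"delta_rot": [0,0,0],"fingers": 1},{"travel": [0,0,0],"delta_rot": [0,0,0],"fingers": 1},{"travel": [0,0,0],"delta_rot": [0,0,0],"fingers": 1}])

```text
clock: 13.02
tcp_pos: [0.6057, 0.1974, 0.0767]
orientation: [0.105, 0.117, 0.988, -0.012]
wrist_force: [0.6, 0.4, 1.6]
finger_gap: 0.0494
grip_force: 41.9
```

```bash
python3 - <<'E'
from p import *
st('thick')
E
```

```text
13.03 tcp [0.606 0.197 0.077] f [0.575 0.414 1.555] gap 0.049367020497498575 grip 41.85883540310897 local [ 8.  -0.3 55.3]
```

Request:
carry_out(series=[{"travel": [-0.2,0.05,0.97],"delta_rot": [0,0,0],"fingers": 1},{"travel": [-0.2,0.05,0.97],"delta_rot": [0,0,0],"fingers": 1},{"travel": [-0.2,0.05,0.97],"delta_rot": [0,0,0],"fingers": 1},{"travel": [-0.2,0.05,0.97],"delta_rot": [0,0,0],"fingers": 1},{"travel": [-0.2,0.05,0.97],"delta_rot": [0,0,0],"fingers": 1}])

```text
clock: 13.65
tcp_pos: [0.5801, 0.2036, 0.1982]
orientation: [0.105, 0.117, 0.988, -0.012]
wrist_force: [0.9, 0.2, -1.0]
finger_gap: 0.0491
grip_force: 42.2
```

```bash
python3 - <<'E'
from p import *
st('thick');go('slot',(19,0,188))
E
```

```text
13.65 tcp [0.58  0.204 0.198] f [ 0.874  0.163 -0.993] gap 0.04907253671742586 grip 42.247590380720794 local [  7.5  -0.3 179.6]
to slot (19, 0, 188) travel [ -3.36 -16.75   0.47] rot [-0.    0.01  1.05] rows>= 17.0
```

19 rows of [-0.177, -0.882, 0.025].

Request:
carry_out(series=[{"travel": [-0.177,-0.882,0.025],"delta_rot": [0,0,0.055],"fingers": 1},{"travel": [-0.177,-0.882,0.025],"delta_rot": [0,0,0.055],"fingers": 1},{"travel": [-0.177,-0.882,0.025],"delta_rot": [0,0,0.055],"fingers": 1},{"travel": [-0.177,-0.882,0.025],"delta_rot": [0,0,0.055],"fingers": 1},{"travel": [-0.177,-0.882,0.025],"delta_rot": [0,0,0.055],"fingers": 1}])

```text
clock: 14.28
tcp_pos: [0.558, 0.0927, 0.2006]
orientation: [0.105, 0.103, 0.989, -0.011]
wrist_force: [0.0, 0.4, -0.5]
finger_gap: 0.0493
grip_force: 42.3
```

Request:
carry_out(series=[{"travel": [-0.177,-0.882,0.025],"delta_rot": [0,0,0.055],"fingers": 1},{"travel": [-0.177,-0.882,0.025],"delta_rot": [0,0,0.055],"fingers": 1},{"travel": [-0.177,-0.882,0.025],"delta_rot": [0,0,0.055],"fingers": 1},{"travel": [-0.177,-0.882,0.025],"delta_rot": [0,0,0.055],"fingers": 1},{"travel": [-0.177,-0.882,0.025],"delta_rot": [0,0,0.055],"fingers": 1}])

```text
clock: 14.9
tcp_pos: [0.5358, -0.0176, 0.2037]
orientation: [0.105, 0.089, 0.99, -0.009]
wrist_force: [0.0, 0.5, -0.6]
finger_gap: 0.0493
grip_force: 42.3
```

Request:
carry_out(series=[{"travel": [-0.177,-0.882,0.025],"delta_rot": [0,0,0.055],"fingers": 1},{"travel": [-0.177,-0.882,0.025],"delta_rot": [0,0,0.055],"fingers": 1},{"travel": [-0.177,-0.882,0.025],"delta_rot": [0,0,0.055],"fingers": 1},{"travel": [-0.177,-0.882,0.025],"delta_rot": [0,0,0.055],"fingers": 1},{"travel": [-0.177,-0.882,0.025],"delta_rot": [0,0,0.055],"fingers": 1}])

```text
clock: 15.52
tcp_pos: [0.5137, -0.1278, 0.2069]
orientation: [0.105, 0.076, 0.992, -0.008]
wrist_force: [-0.3, -0.2, 0.1]
finger_gap: 0.0495
grip_force: 42.2
```

Request:
carry_out(series=[{"travel": [-0.177,-0.882,0.025],"delta_rot": [0,0,0.055],"fingers": 1},{"travel": [-0.177,-0.882,0.025],"delta_rot": [0,0,0.055],"fingers": 1},{"travel": [-0.177,-0.882,0.025],"delta_rot": [0,0,0.055],"fingers": 1},{"travel": [-0.177,-0.882,0.025],"delta_rot": [0,0,0.055],"fingers": 1},{"travel": [0,0,0],"delta_rot": [0,0,0],"fingers": 1}])

```text
clock: 16.15
tcp_pos: [0.4961, -0.2166, 0.2093]
orientation: [0.105, 0.066, 0.992, -0.007]
wrist_force: [-0.5, 0.3, -0.7]
finger_gap: 0.0493
grip_force: 42.3
```

```bash
python3 - <<'E'
from p import *
st('slot');go('slot',(19,0,135))
d=cam('side');t=cam('top')
c=lambda d,x,y:cv2.resize(d['color'][y:y+150,x:x+100,::-1],(400,600),interpolation=cv2.INTER_CUBIC)
cv2.imwrite('pics/ins3.png',np.hstack([c(d,280,230),c(t,380,120)]))
L=loc('slot',env.get_state()['tcp_pos'])
for n,dd in(('s',d),('t',t)):
  print(n,[proj(dd,W('slot',L+np.array(p))).round(1).tolist() for p in((-8,-25,-55.3),(5,-25,-55.3),(-8,25,-55.3))], [proj(dd,W('slot',p)).round(1).tolist() for p in((6,-13,120),(29,-18,62))])
E
```

```text
16.15 tcp [ 0.496 -0.217  0.209] f [-0.49   0.262 -0.681] gap 0.04933795168162305 grip 42.25282855331898 local [ 19.   -1.5 187.5]
to slot (19, 0, 135) travel [ 0.44  0.   -2.05] rot [-0.    0.01  0.03] rows>= 3.0
s [[318.0, 311.3], [326.5, 310.0], [315.3, 284.9]] [[315.4, 309.7], [335.2, 330.2]]
t [[461.2, 213.1], [462.4, 205.7], [433.0, 209.4]] [[451.5, 214.2], [445.0, 199.3]]
```

View pics/ins3.png

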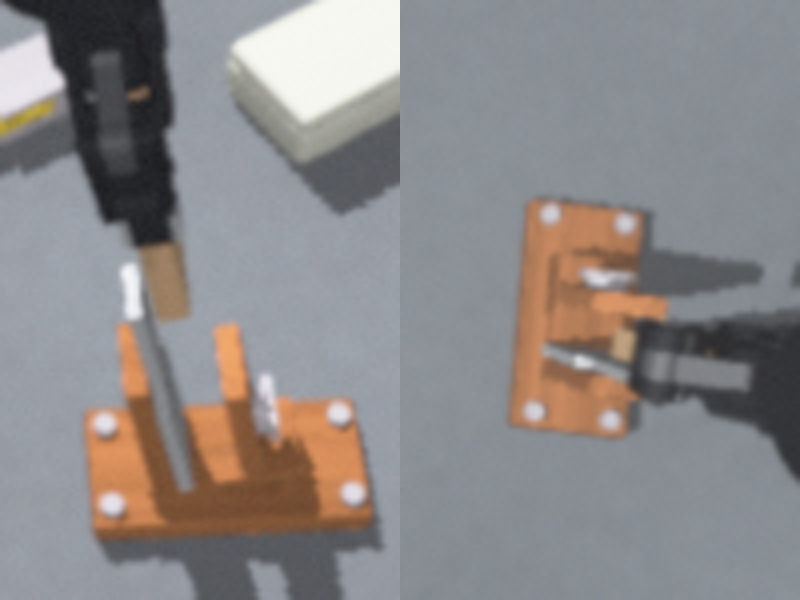

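The packer hangs clear between the scraper's front and the short cheek. Its bottom corners at (157,317) and (189,317) are within about 1 px of prediction. Lowering.

Request:
carry_out(series=[{"travel": [0.174,-0.013,-0.82],"delta_rot": [0,0,0],"fingers": 1},{"travel": [0.174,-0.013,-0.82],"delta_rot": [0,0,0],"fingers": 1},{"travel": [0.174,-0.013,-0.82],"delta_rot": [0,0,0],"fingers": 1},{"travel": [0.174,-0.013,-0.82],"delta_rot": [0,0,0],"fingers": 1},{"travel": [0,0,0],"delta_rot": [0,0,0],"fingers": 1}])

```text
clock: 16.88
tcp_pos: [0.5127, -0.2148, 0.1255]
orientation: [0.104, 0.064, 0.993, -0.006]
wrist_force: [-0.8, 1.0, -0.9]
finger_gap: 0.049
grip_force: 42.2
```

Request:
carry_out(series=[{"travel": [0.174,-0.013,-0.82],"delta_rot": [0,0,0],"fingers": 1},{"travel": [0.16,-0.01,-0.72],"delta_rot": [0,0,0],"fingers": 1},{"travel": [0,0,0],"delta_rot": [0,0,0],"fingers": 1}])

```text
clock: 17.25
tcp_pos: [0.5216, -0.2163, 0.0884]
orientation: [0.104, 0.065, 0.992, -0.006]
wrist_force: [0.1, -0.5, 0.7]
finger_gap: 0.0493
grip_force: 42.2
```

```bash
python3 - <<'E'
from p import *
st('slot');go('slot',(16,0,57))
E
```

```text
17.25 tcp [ 0.522 -0.216  0.088] f [ 0.119 -0.473  0.747] gap 0.04933552203442314 grip 42.245990009978414 local [18.5  2.1 63.9]
to slot (16, 0, 57) travel [-0.05 -0.08 -0.29] rot [-0.01 -0.   -0.  ] rows>= 1.0
```

Request:
carry_out(series=[{"travel": [0,-0.08,-0.2],"delta_rot": [0,0,0],"fingers": 1},{"travel": [0,0,0],"delta_rot": [0,0,0],"fingers": 1}])

```text
clock: 17.5
tcp_pos: [0.5223, -0.2195, 0.0844]
orientation: [0.106, 0.065, 0.992, -0.007]
wrist_force: [0.6, -0.6, -0.8]
finger_gap: 0.0492
grip_force: 42.2
```

Request:
carry_out(series=[{"travel": [0,0,-0.07],"delta_rot": [0,0,0],"fingers": 1},{"travel": [0,0,0],"delta_rot": [0,0,0],"fingers": 1}])

```text
clock: 17.75
tcp_pos: [0.5226, -0.2196, 0.0828]
orientation: [0.106, 0.065, 0.992, -0.007]
wrist_force: [-0.7, 0.1, 4.1]
finger_gap: 0.0494
grip_force: 42.5
```

Request:
carry_out(series=[{"travel": [0,0,-0.06],"delta_rot": [0,0,0],"fingers": 1},{"travel": [0,0,0],"delta_rot": [0,0,0],"fingers": 1}])

```text
clock: 18.0
tcp_pos: [0.5233, -0.2197, 0.0828]
orientation: [0.107, 0.065, 0.992, -0.007]
wrist_force: [-4.6, 3.2, 14.0]
finger_gap: 0.0494
grip_force: 43.3
```

```bash
python3 - <<'E'
from p import *
st('slot')
E
```

```text
18.0 tcp [ 0.523 -0.22   0.083] f [-4.637  3.233 14.   ] gap 0.049375653877349095 grip 43.306818993296474 local [19.4 -1.  58.1]
```

Request:
carry_out(series=[{"travel": [-0.12,0.01,0.03],"delta_rot": [0,0,0],"fingers": 1},{"travel": [0,0,0],"delta_rot": [0,0,0],"fingers": 1}])

```text
clock: 18.25
tcp_pos: [0.5196, -0.2194, 0.0822]
orientation: [0.106, 0.065, 0.992, -0.007]
wrist_force: [0.5, 1.3, 7.1]
finger_gap: 0.0493
grip_force: 42.7
```

Request:
carry_out(series=[{"travel": [-0.08,0.01,-0.01],"delta_rot": [0,0,0],"fingers": 1},{"travel": [0,0,0],"delta_rot": [0,0,0],"fingers": 1}])

```text
clock: 18.5
tcp_pos: [0.5182, -0.2192, 0.0819]
orientation: [0.107, 0.065, 0.992, -0.007]
wrist_force: [1.1, 0.1, 5.9]
finger_gap: 0.0493
grip_force: 42.7
```

Request:
carry_out(series=[{"travel": [-0.06,0.01,-0.01],"delta_rot": [0,0,0],"fingers": 1},{"travel": [0,0,0],"delta_rot": [0,0,0],"fingers": 1}])

```text
clock: 18.75
tcp_pos: [0.5179, -0.2192, 0.0819]
orientation: [0.108, 0.065, 0.992, -0.007]
wrist_force: [5.6, 0.5, 3.2]
finger_gap: 0.0495
grip_force: 42.2
```

```bash
python3 - <<'E'
from p import *
st('slot')
E
```

```text
18.75 tcp [ 0.518 -0.219  0.082] f [5.624 0.5   3.217] gap 0.049517550390714406 grip 42.22591205500066 local [14.  -1.2 58.3]
```

Request:
carry_out(series=[{"travel": [0,0,0],"delta_rot": [0,0,0],"fingers": -1},{"travel": [0,0,0],"delta_rot": [0,0,0],"fingers": -1},{"travel": [0,0,0],"delta_rot": [0,0,0],"fingers": -1},{"travel": [0,0,0],"delta_rot": [0,0,0],"fingers": -1},{"travel": [-0.1,0.01,0.5],"delta_rot": [0,0,0],"fingers": -1}])

```text
clock: 19.38
tcp_pos: [0.5121, -0.2177, 0.0925]
orientation: [0.104, 0.065, 0.992, -0.006]
wrist_force: [0.7, -0.2, -0.3]
finger_gap: 0.0853
grip_force: 0.0
```

Request:
carry_out(series=[{"travel": [-0.2,0.03,0.95],"delta_rot": [0,0,0],"fingers": -1},{"travel": [-0.2,0.03,0.95],"delta_rot": [0,0,0],"fingers": -1},{"travel": [-0.2,0.03,0.95],"delta_rot": [0,0,0],"fingers": -1},{"travel": [-0.2,0.03,0.95],"delta_rot": [0,0,0],"fingers": -1}])

```text
clock: 19.88
tcp_pos: [0.4928, -0.2153, 0.19]
orientation: [0.106, 0.065, 0.992, -0.007]
wrist_force: [-0.1, -0.8, 0.8]
finger_gap: 0.0855
grip_force: 0.0
```

```bash
python3 - <<'E'
from p import *
st('slot');go('wedge',(7,0,145))
d=cam('side');t=cam('top')
c=lambda d,x,y:cv2.resize(d['color'][y:y+150,x:x+100,::-1],(400,600),interpolation=cv2.INTER_CUBIC)
cv2.imwrite('pics/ins4.png',np.hstack([c(d,280,230),c(t,380,120)]))
for n,dd in(('s',d),('t',t)):
  print(n,[proj(dd,W('slot',p)).round(1).tolist() for p in((6,-25,0),(19,-25,0),(19,-25,85),(29,-18,62),(6,-13,120))])
E
```

```text
19.88 tcp [ 0.493 -0.215  0.19 ] f [-0.128 -0.84   0.834] gap 0.08549071624982449 grip 0.0 local [ 11.6  -0.6 169.3]
to wedge (7, 0, 145) travel [ 2.17 16.94 -1.03] rot [ 0.    0.02 -1.04] rows>= 17.0
s [[326.8, 355.2], [334.4, 354.1], [327.6, 327.2], [335.2, 330.2], [315.4, 309.7]]
t [[436.2, 208.7], [437.2, 202.4], [452.2, 206.0], [445.0, 199.3], [451.5, 214.2]]
```

View pics/ins4.png

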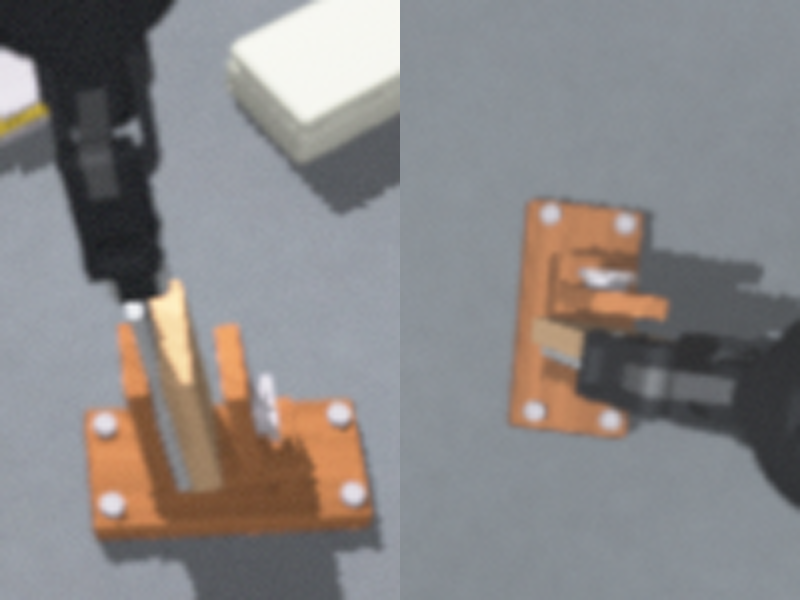

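The packer stands on the floor beside the scraper, with its foot corner at (220,486), and a gap is left to the short cheek. Now the wedge.

Request:
carry_out(series=[{"travel": [0.11,0.89,-0.054],"delta_rot": [0,0,-0.055],"fingers": -1},{"travel": [0.11,0.89,-0.054],"delta_rot": [0,0,-0.055],"fingers": -1},{"travel": [0.11,0.89,-0.054],"delta_rot": [0,0,-0.055],"fingers": -1},{"travel": [0.11,0.89,-0.054],"delta_rot": [0,0,-0.055],"fingers": -1},{"travel": [0.11,0.89,-0.054],"delta_rot": [0,0,-0.055],"fingers": -1}])

```text
clock: 20.6
tcp_pos: [0.5065, -0.1032, 0.1809]
orientation: [0.105, 0.079, 0.991, -0.008]
wrist_force: [-0.3, -0.3, 0.7]
finger_gap: 0.0857
grip_force: 0.0
```

Request:
carry_out(series=[{"travel": [0.11,0.89,-0.054],"delta_rot": [0,0,-0.055],"fingers": -1},{"travel": [0.11,0.89,-0.054],"delta_rot": [0,0,-0.055],"fingers": -1},{"travel": [0.11,0.89,-0.054],"delta_rot": [0,0,-0.055],"fingers": -1},{"travel": [0.11,0.89,-0.054],"delta_rot": [0,0,-0.055],"fingers": -1},{"travel": [0.11,0.89,-0.054],"delta_rot": [0,0,-0.055],"fingers": -1}])

```text
clock: 21.22
tcp_pos: [0.5203, 0.008, 0.1741]
orientation: [0.105, 0.092, 0.99, -0.01]
wrist_force: [-0.1, -0.7, -0.5]
finger_gap: 0.0851
grip_force: 0.0
```

Request:
carry_out(series=[{"travel": [0.11,0.89,-0.054],"delta_rot": [0,0,-0.055],"fingers": -1},{"travel": [0.11,0.89,-0.054],"delta_rot": [0,0,-0.055],"fingers": -1},{"travel": [0.11,0.89,-0.054],"delta_rot": [0,0,-0.055],"fingers": -1},{"travel": [0.11,0.89,-0.054],"delta_rot": [0,0,-0.055],"fingers": -1},{"travel": [0.11,0.89,-0.054],"delta_rot": [0,0,-0.055],"fingers": -1}])

```text
clock: 21.85
tcp_pos: [0.534, 0.1192, 0.1673]
orientation: [0.104, 0.106, 0.989, -0.011]
wrist_force: [-0.5, -1.0, -0.4]
finger_gap: 0.0854
grip_force: 0.0
```

Request:
carry_out(series=[{"travel": [0.11,0.89,-0.054],"delta_rot": [0,0,-0.055],"fingers": -1},{"travel": [0.11,0.89,-0.054],"delta_rot": [0,0,-0.055],"fingers": -1},{"travel": [0.11,0.89,-0.054],"delta_rot": [0,0,-0.055],"fingers": -1},{"travel": [0.11,0.89,-0.054],"delta_rot": [0,0,-0.055],"fingers": -1},{"travel": [0,0,0],"delta_rot": [0,0,0],"fingers": -1}])

```text
clock: 22.48
tcp_pos: [0.545, 0.2086, 0.1618]
orientation: [0.104, 0.116, 0.988, -0.012]
wrist_force: [-0.9, -0.4, 0.0]
finger_gap: 0.0855
grip_force: 0.0
```

```bash
python3 - <<'E'
from p import *
st('wedge');go('wedge',(7,0,56))
E
```

```text
22.48 tcp [0.545 0.209 0.162] f [-0.927 -0.406  0.031] gap 0.08546030976002729 grip 0.0 local [  4.3  -0.2 143. ]
to wedge (7, 0, 56) travel [ 0.81 -0.19 -3.38] rot [ 0.    0.   -0.02] rows>= 4.0
```

Request:
carry_out(series=[{"travel": [0.2,-0.05,-0.845],"delta_rot": [0,0,0],"fingers": -1},{"travel": [0.2,-0.05,-0.845],"delta_rot": [0,0,0],"fingers": -1},{"travel": [0.2,-0.05,-0.845],"delta_rot": [0,0,0],"fingers": -1},{"travel": [0.2,-0.05,-0.845],"delta_rot": [0,0,0],"fingers": -1},{"travel": [0,0,0],"delta_rot": [0,0,0],"fingers": 1}], squeeze=80)

```text
clock: 23.1
tcp_pos: [0.5637, 0.2011, 0.076]
orientation: [0.103, 0.117, 0.988, -0.013]
wrist_force: [-0.3, -0.1, -0.2]
finger_gap: 0.0697
grip_force: 0.0
```

Request:
carry_out(series=[{"travel": [0,0,0],"delta_rot": [0,0,0],"fingers": 1},{"travel": [0,0,0],"delta_rot": [0,0,0],"fingers": 1},{"travel": [0,0,0],"delta_rot": [0,0,0],"fingers": 1},{"travel": [0,0,0],"delta_rot": [0,0,0],"fingers": 1}])

```text
clock: 23.6
tcp_pos: [0.5655, 0.2026, 0.0785]
orientation: [0.105, 0.117, 0.988, -0.012]
wrist_force: [0.2, 1.0, 0.5]
finger_gap: 0.0566
grip_force: 84.3
```

```bash
python3 - <<'E'
from p import *
st('wedge')
E
```

```text
23.6 tcp [0.565 0.203 0.079] f [0.243 1.038 0.488] gap 0.056649390629807776 grip 84.30042660147592 local [ 7.8 -1.2 57.1]
```

Request:
carry_out(series=[{"travel": [-0.2,0.05,0.97],"delta_rot": [0,0,0],"fingers": 1},{"travel": [-0.2,0.05,0.97],"delta_rot": [0,0,0],"fingers": 1},{"travel": [-0.2,0.05,0.97],"delta_rot": [0,0,0],"fingers": 1},{"travel": [-0.2,0.05,0.97],"delta_rot": [0,0,0],"fingers": 1},{"travel": [-0.2,0.05,0.97],"delta_rot": [0,0,0],"fingers": 1}])

```text
clock: 24.22
tcp_pos: [0.54, 0.2088, 0.2002]
orientation: [0.105, 0.117, 0.988, -0.012]
wrist_force: [0.4, -0.0, -1.7]
finger_gap: 0.0568
grip_force: 85.2
```

```bash
python3 - <<'E'
from p import *
st('wedge');go('slot',(30.5,0,180))
E
```

```text
24.23 tcp [0.54  0.209 0.2  ] f [ 0.442 -0.037 -1.689] gap 0.05681129843625671 grip 85.1587285221467 local [  7.6  -1.1 181.6]
to slot (30.5, 0, 180) travel [ -1.24 -17.02   0.17] rot [-0.    0.01  1.05] rows>= 18.0
```

Request:
carry_out(series=[{"travel": [-0.062,-0.851,0.008],"delta_rot": [0,0,0.0525],"fingers": 1},{"travel": [-0.062,-0.851,0.008],"delta_rot": [0,0,0.0525],"fingers": 1},{"travel": [-0.062,-0.851,0.008],"delta_rot": [0,0,0.0525],"fingers": 1},{"travel": [-0.062,-0.851,0.008],"delta_rot": [0,0,0.0525],"fingers": 1},{"travel": [-0.062,-0.851,0.008],"delta_rot": [0,0,0.0525],"fingers": 1}])

```text
clock: 24.85
tcp_pos: [0.5324, 0.1017, 0.2004]
orientation: [0.105, 0.104, 0.989, -0.011]
wrist_force: [0.1, 0.3, 0.7]
finger_gap: 0.0569
grip_force: 85.2
```

Request:
carry_out(series=[{"travel": [-0.062,-0.851,0.008],"delta_rot": [0,0,0.0525],"fingers": 1},{"travel": [-0.062,-0.851,0.008],"delta_rot": [0,0,0.0525],"fingers": 1},{"travel": [-0.062,-0.851,0.008],"delta_rot": [0,0,0.0525],"fingers": 1},{"travel": [-0.062,-0.851,0.008],"delta_rot": [0,0,0.0525],"fingers": 1},{"travel": [-0.062,-0.851,0.008],"delta_rot": [0,0,0.0525],"fingers": 1}])

```text
clock: 25.48
tcp_pos: [0.5246, -0.0046, 0.2015]
orientation: [0.105, 0.091, 0.99, -0.009]
wrist_force: [-0.3, -0.2, 0.5]
finger_gap: 0.057
grip_force: 85.2
```

Request:
carry_out(series=[{"travel": [-0.062,-0.851,0.008],"delta_rot": [0,0,0.0525],"fingers": 1},{"travel": [-0.062,-0.851,0.008],"delta_rot": [0,0,0.0525],"fingers": 1},{"travel": [-0.062,-0.851,0.008],"delta_rot": [0,0,0.0525],"fingers": 1},{"travel": [-0.062,-0.851,0.008],"delta_rot": [0,0,0.0525],"fingers": 1},{"travel": [-0.062,-0.851,0.008],"delta_rot": [0,0,0.0525],"fingers": 1}])

```text
clock: 26.1
tcp_pos: [0.5169, -0.111, 0.2025]
orientation: [0.105, 0.078, 0.991, -0.008]
wrist_force: [-0.2, 0.5, 0.1]
finger_gap: 0.0571
grip_force: 85.2
```

Request:
carry_out(series=[{"travel": [-0.062,-0.851,0.008],"delta_rot": [0,0,0.0525],"fingers": 1},{"travel": [-0.062,-0.851,0.008],"delta_rot": [0,0,0.0525],"fingers": 1},{"travel": [-0.062,-0.851,0.008],"delta_rot": [0,0,0.0525],"fingers": 1},{"travel": [-0.062,-0.851,0.008],"delta_rot": [0,0,0.0525],"fingers": 1},{"travel": [-0.062,-0.851,0.008],"delta_rot": [0,0,0.0525],"fingers": 1}])

```text
clock: 26.72
tcp_pos: [0.5092, -0.2174, 0.2034]
orientation: [0.105, 0.065, 0.992, -0.007]
wrist_force: [0.8, -0.0, 0.2]
finger_gap: 0.0567
grip_force: 85.2
```

```bash
python3 - <<'E'
from p import *
st('slot');go('slot',(30.5,0,150))
d=cam('side');t=cam('top')
c=lambda d,x,y:cv2.resize(d['color'][y:y+150,x:x+100,::-1],(400,600),interpolation=cv2.INTER_CUBIC)
cv2.imwrite('pics/ins5.png',np.hstack([c(d,280,230),c(t,380,120)]))
L=loc('slot',env.get_state()['tcp_pos'])
for n,dd in(('s',d),('t',t)):
  print(n,[proj(dd,W('slot',L+np.array(p))).round(1).tolist() for p in((-7.8,-29,-57.1),(-5.8,-29,-57.1))], [proj(dd,W('slot',p)).round(1).tolist() for p in((19,-25,85),(29,-18,62))])
E
```

```text
26.73 tcp [ 0.509 -0.217  0.203] f [ 0.759 -0.036  0.196] gap 0.05673703414090182 grip 85.15784191804414 local [ 30.6  -0.5 179. ]
to slot (30.5, 0, 150) travel [ 0.24 -0.01 -1.13] rot [-0.    0.01 -0.  ] rows>= 2.0
s [[327.3, 317.0], [328.6, 316.8]] [[327.6, 327.2], [335.2, 330.2]]
t [[463.3, 206.0], [463.4, 204.9]] [[452.2, 206.0], [445.0, 199.3]]
```

View pics/ins5.png

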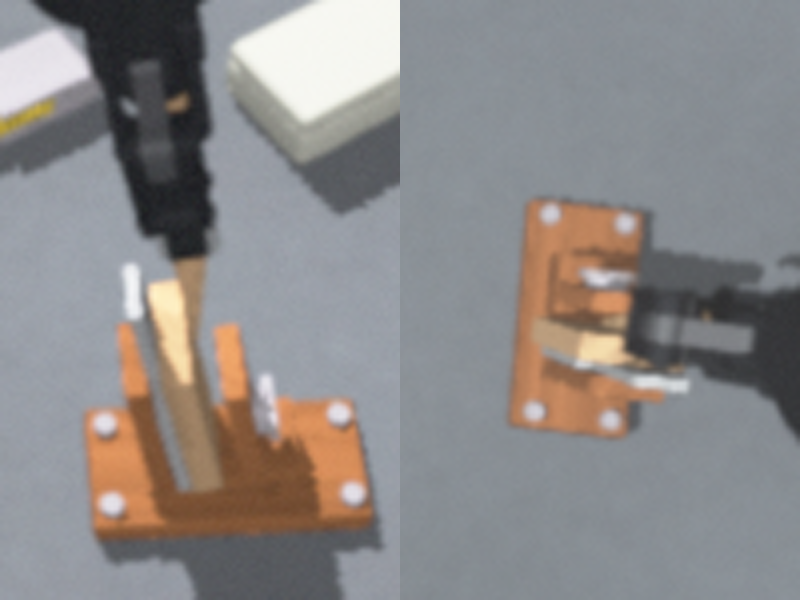

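The wedge tip at (192,350) hangs over the gap between the packer's front edge and the short cheek, as predicted. Lowering in.

Request:
carry_out(series=[{"travel": [0.18,-0.02,-0.9],"delta_rot": [0,0,0],"fingers": 1},{"travel": [0.18,-0.02,-0.9],"delta_rot": [0,0,0],"fingers": 1},{"travel": [0.09,-0.01,-0.5],"delta_rot": [0,0,0],"fingers": 1},{"travel": [0,0,0],"delta_rot": [0,0,0],"fingers": 1}])

```text
clock: 27.32
tcp_pos: [0.52, -0.2171, 0.1449]
orientation: [0.104, 0.065, 0.992, -0.006]
wrist_force: [-1.0, -0.8, -0.5]
finger_gap: 0.057
grip_force: 85.2
```

```bash
python3 - <<'E'
from p import *
st('slot');go('slot',(28,0,105))
E
```

```text
27.32 tcp [ 0.52  -0.217  0.145] f [-0.954 -0.776 -0.463] gap 0.0569640604201236 grip 85.16023968018999 local [ 28.8   1.1 119.5]
to slot (28, 0, 105) travel [ 0.08 -0.06 -0.57] rot [-0.02 -0.01 -0.  ] rows>= 1.0
```

Request:
carry_out(series=[{"travel": [0.08,-0.05,-0.48],"delta_rot": [0,0,0],"fingers": 1},{"travel": [0.08,-0.02,-0.4],"delta_rot": [0,0,0],"fingers": 1},{"travel": [0,0,0],"delta_rot": [0,0,0],"fingers": 1}])

```text
clock: 27.7
tcp_pos: [0.524, -0.2194, 0.1227]
orientation: [0.104, 0.065, 0.992, -0.006]
wrist_force: [0.8, 0.4, 0.1]
finger_gap: 0.0573
grip_force: 85.2
```

```bash
python3 - <<'E'
from p import *
st('slot');go('slot',(27,0,85))
E
```

```text
27.7 tcp [ 0.524 -0.219  0.123] f [0.757 0.434 0.096] gap 0.057321645689850355 grip 85.17704499157844 local [28.4 -0.6 97. ]
to slot (27, 0, 85) travel [ 0.05  0.02 -0.48] rot [-0.01 -0.    0.  ] rows>= 1.0
```

Now small steps down, feeling for the jam.

Request:
carry_out(series=[{"travel": [0.03,0,-0.24],"delta_rot": [0,0,0],"fingers": 1},{"travel": [0,0,0],"delta_rot": [0,0,0],"fingers": 1}])

```text
clock: 27.95
tcp_pos: [0.5248, -0.2195, 0.1172]
orientation: [0.105, 0.065, 0.992, -0.006]
wrist_force: [-2.1, -0.3, -0.7]
finger_gap: 0.0571
grip_force: 85.1
```

Request:
carry_out(series=[{"travel": [0.02,0,-0.16],"delta_rot": [0,0,0],"fingers": 1},{"travel": [0,0,0],"delta_rot": [0,0,0],"fingers": 1}])

```text
clock: 28.2
tcp_pos: [0.5252, -0.2196, 0.1133]
orientation: [0.104, 0.065, 0.992, -0.007]
wrist_force: [-2.6, -0.6, -1.3]
finger_gap: 0.0569
grip_force: 85.3
```

```bash
python3 - <<'E'
from p import *
st('slot');M,_=F('slot');print(M.T@env.get_state()['wrist_force'])
E
```

```text
28.2 tcp [ 0.525 -0.22   0.113] f [-2.643 -0.63  -1.333] gap 0.056872903990326275 grip 85.32757182227215 local [27.6 -0.7 87.5]
[-2.761 -0.967 -0.774]
```

Request:
carry_out(series=[{"travel": [0.0,0,-0.12],"delta_rot": [0,0,0],"fingers": 1},{"travel": [0,0,0],"delta_rot": [0,0,0],"fingers": 1}])

```text
clock: 28.45
tcp_pos: [0.5253, -0.2197, 0.1107]
orientation: [0.105, 0.065, 0.992, -0.007]
wrist_force: [-4.9, 0.7, 2.7]
finger_gap: 0.0571
grip_force: 85.6
```

Request:
carry_out(series=[{"travel": [0.0,0,-0.1],"delta_rot": [0,0,0],"fingers": 1},{"travel": [0,0,0],"delta_rot": [0,0,0],"fingers": 1}])

```text
clock: 28.7
tcp_pos: [0.5254, -0.2198, 0.1088]
orientation: [0.105, 0.065, 0.992, -0.007]
wrist_force: [-6.9, 0.8, 6.0]
finger_gap: 0.0569
grip_force: 86.1
```

```bash
python3 - <<'E'
from p import *
st('slot');M,_=F('slot');print(M.T@env.get_state()['wrist_force'])
E
```

```text
28.7 tcp [ 0.525 -0.22   0.109] f [-6.918  0.765  5.987] gap 0.05686485421685955 grip 86.0813536929345 local [26.8 -0.8 83. ]
[-5.558 -0.138  7.306]
```

Request:
carry_out(series=[{"travel": [-0.02,0,-0.1],"delta_rot": [0,0,0],"fingers": 1},{"travel": [0,0,0],"delta_rot": [0,0,0],"fingers": 1}])

```text
clock: 28.95
tcp_pos: [0.5255, -0.22, 0.1073]
orientation: [0.106, 0.065, 0.992, -0.007]
wrist_force: [-8.4, 1.8, 10.6]
finger_gap: 0.0568
grip_force: 86.6
```

Request:
carry_out(series=[{"travel": [-0.02,0,-0.08],"delta_rot": [0,0,0],"fingers": 1},{"travel": [0,0,0],"delta_rot": [0,0,0],"fingers": 1}])

```text
clock: 29.2
tcp_pos: [0.5256, -0.2202, 0.1065]
orientation: [0.107, 0.065, 0.992, -0.007]
wrist_force: [-9.3, 2.7, 17.3]
finger_gap: 0.057
grip_force: 87.4
```

```bash
python3 - <<'E'
from p import *
st('slot');M,_=F('slot');print(M.T@env.get_state()['wrist_force'])
E
```

```text
29.2 tcp [ 0.526 -0.22   0.107] f [-9.273  2.747 17.282] gap 0.05699912882929015 grip 87.41281753158546 local [26.7 -1.2 80.7]
[-5.738  1.522 18.893]
```

Request:
carry_out(series=[{"travel": [0,0,-0.08],"delta_rot": [0,0,0],"fingers": 1},{"travel": [0,0,0],"delta_rot": [0,0,0],"fingers": 1}])

```text
clock: 29.45
tcp_pos: [0.5258, -0.2204, 0.1057]
orientation: [0.107, 0.064, 0.992, -0.008]
wrist_force: [-14.1, 4.0, 25.0]
finger_gap: 0.0571
grip_force: 88.2
```

Request:
carry_out(series=[{"travel": [0,0,-0.05],"delta_rot": [0,0,0],"fingers": 1},{"travel": [0,0,0],"delta_rot": [0,0,0],"fingers": 1},{"travel": [0,0,0],"delta_rot": [0,0,0],"fingers": 1}])

```text
clock: 29.82
tcp_pos: [0.5259, -0.2205, 0.1052]
orientation: [0.108, 0.064, 0.992, -0.008]
wrist_force: [-15.2, 5.5, 30.4]
finger_gap: 0.0571
grip_force: 88.9
```

```bash
python3 - <<'E'
from p import *
st('slot');M,_=F('slot');print(M.T@env.get_state()['wrist_force'])
d=cam('side');t=cam('top')
c=lambda d,x,y:cv2.resize(d['color'][y:y+150,x:x+100,::-1],(400,600),interpolation=cv2.INTER_CUBIC)
cv2.imwrite('pics/ins6.png',np.hstack([c(d,280,230),c(t,380,120)]))
L=loc('slot',env.get_state()['tcp_pos'])
print([proj(d,W('slot',L+np.array(p))).round(1).tolist() for p in((-7.8,-29,-57.1),)], [proj(d,W('slot',p)).round(1).tolist() for p in((19,-25,0),(6,-21,0),(29,-18,62))])
E
```

```text
29.82 tcp [ 0.526 -0.22   0.105] f [-15.236   5.53   30.416] gap 0.057147385221601725 grip 88.93369840967353 local [26.7 -1.4 79.3]
[-9.137  3.508 33.047]
[[333.0, 350.3]] [[334.4, 354.1], [326.6, 353.1], [335.2, 330.2]]
```

View pics/ins6.png

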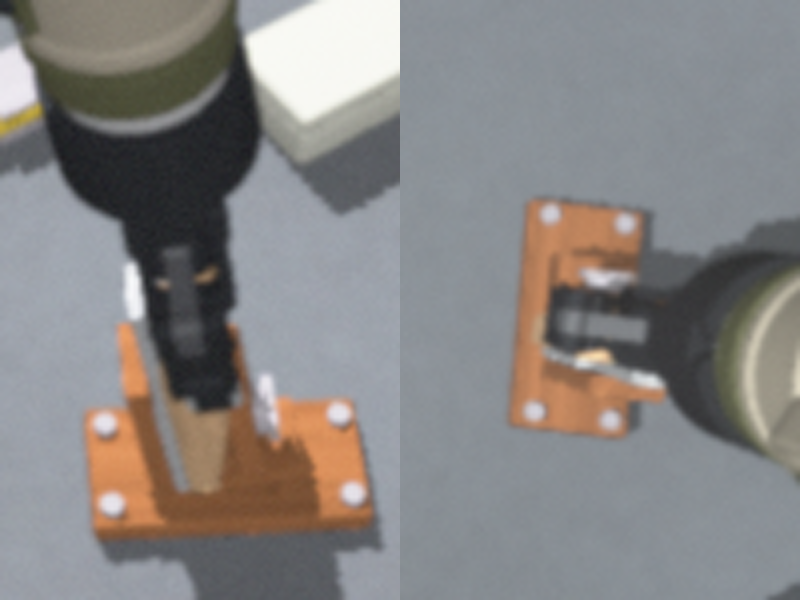

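The wedge is jammed. Its tip is about 22 mm above the floor, where the geometry puts it, and it carries 33 N along the slot with only 9 N sideways, so both the cheek and the packer bear on it. The scraper and packer feet at (185,490) and (210,490) are still on the floor. Handing in.

```bash
python3 -c "
from workcell import env
print(env.hand_in())"
```

```text
the job is handed in; nothing more can be done
None
```

The job is handed in with no verdict returned yet: the scraper and thick packer stand on the slot floor, and the wedge is jammed tight about 22 mm above it, still gripped and pressed with about 33 N, at 30 s of the 72 s allowed.

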